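Knock a blank out of a guarded bench press

ROBOT

A 6-joint arm with a two-finger parallel gripper is mounted at the origin on a cart in front of the work surface, level with it; the furniture and walls round the work are solid. World frame = base frame: x ahead of the robot, y to its left, z up, the work surface at z = 0. Lengths are in m, angles in rad, forces in N, time in s.
With the tool pointing down it reaches from about 0.35 to 0.875 m from the base axis. Payload 15.5 kg.
Tool frame: the origin (TCP) lies midway between the tips of the shut fingers; the grasp point (between the pads) lies 19 mm behind it; z points along the fingers, y is the line along which they close (so a half turn about z gives the same grasp; the last joint's range is limited). The gripper opens to 85 mm and grips with 20 to 120 N. Pads are 22 mm wide; open, the fingers measure 114 mm over their backs; the gripper's body (76 mm by 85 mm) begins 54 mm behind the grasp point. The pads swing forward as they close: fully open they stand 13 mm farther back than shut.
Start: joints at [-1.442, 0.494, 1.345, -0, 1.302, -0.096], TCP at [0.139, -0.609, 0.231] pointing down, gripper open.
Joint ranges: [-2.91, 2.91], [-0.82, 2.16], [0.22, 2.67], [-1.22, 4.37], [0.12, 2.79], [-3.08, 3.08]. Speed limits (rad/s): [1.89, 1.89, 2.57, 3.01, 3.01, 3.01].

INTERFACE

Orientations are given as a unit quaternion [w, x, y, z].
In Python, from station import manip gives the robot as it stands. The module is installed in compiled form; this text tells all that it offers.
- The arm moves only by the tool arm_command, never from a script. Its argument "rows" is a list that holds one entry, the list of rows, each a list of 5 numbers: the shift along the tool's x, y, z in m, then the turn about the tool's z in rad, then the opening, from 0 (shut) to 1 (fully open). A call has 1 to 12 rows; each row is the pose to reach, as a shift and turn from the pose commanded when the call began, along the tool's axes at that moment; what a row does not reach only later rows make up. A row lasts 1/12 s, in which the tool goes at most 41.7 mm and 7.16 degrees, less where a joint would pass 70% of its speed; a pose out of reach is approached as far as the arm can. A call with a gripper value outside its range is refused whole. The fingers move at their own pace and stop on an object; "grip_force" is the grip in N (left out, the last holds). Time passes only in rows, so rows that repeat a pose let the fingers close. It gives the time, the measured TCP pose, the force, the opening and the grip force at its end, in the units of the state.
- manip.get_state(): the state, without advancing time (a new reading comes with each control period).
- manip.camera(name): name is "side" or "top"; returns a dict with "frame" (400x640x3 uint8, red, green, blue), "depth" (400x640 float32, m along the optical axis (not along the pixel's ray), 0 where there is no reading), "mtx" (3x3 intrinsics, pixels), "world_to_cam" (4x4, takes a point from world to camera coordinates). Camera axes: x right, y up, looking along -z (the intrinsics and any distortion apply to the point x, -y, -z); pixel columns grow to the right and rows downward; lengths in m; the calibration is good to about 2 mm. A picture is of the moment at which its call begins.
- manip.close_job(): hands the job in; it is judged then, once.
Trained networks look in a picture, given as the dict that the camera call returned (one of the last four; its "shot" number tells which), for a name from the list of things; names that differ only in an ending like _2 or _b are one class to them, and where a whole thing is asked for, a point or a joint stands for the part that bears it (a point fixed in the world has none). Each returns a list of dicts, best first, with "score" (0 to 1); they miss things now and then, are a little off and sometimes report something else, mostly with a low value. They report only what shows in the picture. A call takes as long as a camera call.
- manip.look_for(picture, target): "xy" ([column, row] in pixels, amid what is visible of it).
The state is a dict: "time_s": time; "joints": joint angles; "joint_vel": joint speeds; "effort": joint torques, N m; "tcp_pos": TCP position; "eef_rot": TCP orientation; "wrist_force": force on the tool from outside, world axes, zero at the start; "torque": the same for the moment, N m; "gripper_width": opening from 0.0 (shut) to 1.0 (fully open); "gripper_force": force on a finger pad.
Only numpy, scipy, OpenCV 4.12 (cv2) and the standard library are available. Lean on these libraries where they do the work, as an engineer would, in place of code of your own. Each camera call takes 0.05 s, during which the arm holds its last target. There are 200 camera calls.

TASK

The small hydraulic press has left a brass blank lying on its die. Make it safe first: with a fingertip, push the ram-lock bolt on the front of the press head fully in. Then reach down through the window in the guard without touching the guard, press the knock-out lever all the way down so that the blank drops into the catch tray, let the lever come back up and withdraw; do not touch the blank, pick nothing up, and leave the other things on the bench as they are.

Things in the scene. Friction and masses are not known exactly. Their poses are not given: they have to be found in the camera images.
- press: Grey C-frame bench press, fixed to the bench on 10 mm rubber feet, 260 mm tall. Its base reaches from 115 mm before to 105 mm behind the origin, 125 mm to the left, 118 mm to the right. Origin: 10 mm above the bench, on the base's underside. Its own x points away from the operator (to the column at the back), y to the operator's left, z up; it can stand turned by up to about 0.3 rad.
- press_head (a point): Middle of the top of the press head, 212 mm above the bench; axes as the press. The head is 116 mm long in x, 60 mm wide in y, 52 mm high. On it stands a cylinder, 50 mm square, up to z 260 mm, centre 26 mm before this point (-x). A bracket 30 mm wide, its top at z 161 mm, its middle line 7 mm left of this point, runs forward from the head to 142 mm before this point.
- ram_bolt (a joint): Ram-lock bolt: a level steel rod out of the front (-x) face of the press head, above the bracket, with a dark knob, 28 mm diameter, 10 mm thick, on its outer end. 0 m = drawn out, 0.022 m = fully in (at its stop), moving away from the operator (press +x). Starts at 0 to 0.006. Friction about 3 N; it stays where it is left.
- bolt_end (a point): Centre of the flat outer end of the ram-lock bolt's knob, 188 mm above the bench, facing the operator. It moves with the bolt: 62 mm before the face of the head when out, 40 mm when fully in. The bracket's top lies 27 mm below it; the guard's top plate, to the left of the bracket, 53 mm below.
- guard: Fixed guard of the press: dark steel top plate, 3 mm thick, with the window, on corner posts with clear panels in front and on the left. Frame as the press. The plate's top is 135 mm above the bench; it covers press x -113 to 37 mm, y -6 to 120 mm. No part of the guard may be touched.
- guard_window (a point): Centre of the window in the guard's top plate, level with the plate's top (135 mm above the bench): a square opening with its sides along the press's x and y; between the black rubber lips, which stand 1.5 mm above the plate, 76 x 76 mm are free.
- lever (a joint): Angle of the knock-out lever about its level shaft, which runs along the press's x: 0 rad = up (rest), 0.34 rad = fully down at its stop. A spring brings it back up: about 2 N at the pad at rest to 7 N fully down. A kicker on the same shaft sweeps the blank off the die into the tray.
- lever_pad (a point): Centre of the top of the lever's ribbed dark press pad (32 mm along the press's x, 28 mm along y, 6 mm thick), under the window. It moves with the lever: at rest about 12 mm below the plate's top (123 mm above the bench), fully down about 38 mm below (97 mm above the bench) and 9 mm nearer the shaft, on its right (-y of the press). Pressed from above.
- blank: Round brass blank, 30 mm diameter, 6 mm thick, loose, about 36 g. Origin: centre of its underside. At the start it lies flat on the die, under the ram, 50 mm above the bench. Not to be touched.
- tray_floor (a point): Centre of the floor of the sheet-steel catch tray fixed to the base on the right (-y of the press) of the die, 30 mm above the bench; the tray is 110 mm along the press's x, 72 mm along y, its rim 20 mm high; its left side is open and meets the die block.
- blank_b: Another brass blank, 30 x 6 mm, loose on the bench; leave alone. Origin: centre of its underside.
- blank_c: A third brass blank, 30 x 6 mm, loose on the bench; leave alone. Origin: centre of its underside.
- tweezers: Steel tweezers, 126 mm long, loose on the bench; leave alone.
- masking_tape: Roll of masking tape, 70 mm diameter, 20 mm high, loose on the bench; leave alone.
- flux_jar: White plastic jar with a black cap, 53 mm diameter, 64 mm high, loose on the bench; leave alone.

How it is judged:
By the outcome, as a careful person would: the job done as asked, in the order asked, and still so for the second after the job is handed in, with the robot touching nothing.
It also fails if it takes over 42 s, if anything falls off the work surface, if the arm or the gripper's body presses on something with over 40 N, if the wrist force passes 120 N, or if a joint passes its speed limit or range.

## Working session

There is one attempt and no reset: what is moved stays moved. The work goes in short steps, Python scripts to look and compute and a tool call to move; the robot and the scene stay as the last step left them, time stands still between calls to the robot, and variables do not carry over. Pictures are saved under pics/ and viewed, at most 10 in all, crops included, and the job is handed in when it is done.

Besides the shell and the picture viewer there is one more tool, called as name(argument=value, ...), one argument or row to a line, values as JSON. arm_command: Moves the arm, as the interface text tells. Its arguments: {"type":"object","properties":{"rows":{"type":"array","items":{"type":"array","items":{"type":"array","items":{"type":"number"}}}},"grip_force":{"type":"number"}},"required":["rows"]}

```bash
mkdir -p pics; cat > h.py <<'E'
import numpy as np,cv2
from station import manip
def w2c(p,P):
    c=P["world_to_cam"]@np.append(p,1); v=P["mtx"]@np.array([c[0],-c[1],-c[2]]); return v[:2]/v[2]
def px2w(P,u,v,d):
    r=np.linalg.inv(P["mtx"])@np.array([u,v,1.])*d
    return (np.linalg.inv(P["world_to_cam"])@np.array([r[0],-r[1],-r[2],1]))[:3]
def pxz(P,u,v,z):
    M=np.linalg.inv(P["world_to_cam"]); o=M[:3,3]; p=px2w(P,u,v,1.); return o+(p-o)*(z-o[2])/(p[2]-o[2])
E
python3 - <<'E'
from h import *
s=manip.get_state();print(s)
for n in("top","side"):
    P=manip.camera(n);cv2.imwrite(f"pics/{n}0.png",P["frame"][...,::-1])
    print(n,P["mtx"].round(1).tolist(),np.linalg.inv(P["world_to_cam"]).round(3).tolist(),[k for k in P])
    for t,z in(("press",.1),("press_head",.212),("bolt_end",.188),("guard",.135),("guard_window",.135),("lever_pad",.123),("blank",.056),("tray_floor",.03),("flux_jar",.064),("masking_tape",.02)):
        for r in manip.look_for(P,t)[:2]:
            u,v=r["xy"];d=P["depth"][int(v),int(u)]
            print(t,round(r["score"],2),np.round(r["xy"],1),"depthpt",px2w(P,u,v,d).round(3),"zpt",pxz(P,u,v,z).round(3))
E
```

```text
{'time_s': 0.0, 'joints': array([-1.44151610e+00,  4.94177330e-01,  1.34615425e+00, -5.73749321e-06,
        1.30252383e+00, -9.55663697e-02]), 'joint_vel': array([-0.00220237,  0.00037979, -0.00049216,  0.00224458, -0.00267927,
        0.00015467]), 'effort': array([-1.56720886e-03, -8.82174325e+01, -3.83870995e+01, -1.84041451e-04,
        1.01134463e-02,  4.76556053e-06]), 'tcp_pos': array([ 0.1392596 , -0.60889755,  0.23069607]), 'eef_rot': array([-6.31244994e-04,  9.93686870e-01,  1.12187365e-01, -1.34079056e-05]), 'wrist_force': array([0.5457626 , 0.14815079, 0.65562144]), 'torque': array([-0.02465317,  0.0077676 ,  0.01147697]), 'gripper_force': 0.0, 'gripper_width': 0.9984777616087639}
top [[501.9, 0.0, 325.4], [0.0, 501.9, 201.4], [0.0, 0.0, 1.0]] [[-0.023, 0.997, -0.078, 0.462], [-1.0, -0.024, -0.005, 0.18], [-0.007, 0.078, 0.997, 1.282], [0.0, 0.0, 0.0, 1.0]] ['frame', 'depth', 'mtx', 'world_to_cam', 'shot']
press 0.91 [343.5 180.4] depthpt [0.61  0.141 0.048] zpt [0.604 0.142 0.1  ]
press 0.44 [329.  208.3] depthpt [0.537 0.178 0.119] zpt [0.539 0.178 0.1  ]
press_head 0.
[... 1714 characters left out ...]
[0.396 0.356 0.003] zpt [0.375 0.173 0.135]
lever_pad 0.75 [333.5 227.8] depthpt [0.555 0.093 0.151] zpt [0.568 0.129 0.123]
blank 0.68 [310.7 362.5] depthpt [ 0.455 -0.104  0.004] zpt [ 0.442 -0.144  0.056]
blank 0.53 [306.  342.8] depthpt [ 0.458 -0.059  0.007] zpt [ 0.446 -0.101  0.056]
tray_floor 0.58 [371.8 266.5] depthpt [0.648 0.091 0.03 ] zpt [0.648 0.092 0.03 ]
flux_jar 0.63 [267.5 190.4] depthpt [0.485 0.428 0.048] zpt [0.481 0.403 0.064]
flux_jar 0.45 [335.2 209.1] depthpt [0.557 0.093 0.196] zpt [0.623 0.278 0.064]
masking_tape 0.75 [246.6 210.8] depthpt [0.422 0.387 0.021] zpt [0.422 0.388 0.02 ]
masking_tape 0.61 [344.4 229.1] depthpt [0.636 0.242 0.027] zpt [0.64  0.251 0.02 ]
```

```bash
python3 - <<'E'
from h import *
t=cv2.imread("pics/top0.png");s=cv2.imread("pics/side0.png")
cv2.imwrite("pics/topc.png",cv2.resize(t[110:260,260:460],None,fx=4,fy=4,interpolation=2))
cv2.imwrite("pics/sidec.png",cv2.resize(s[120:320,250:450],None,fx=3,fy=3,interpolation=2))
E
```

```text
(no output)
```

View pics/topc.png

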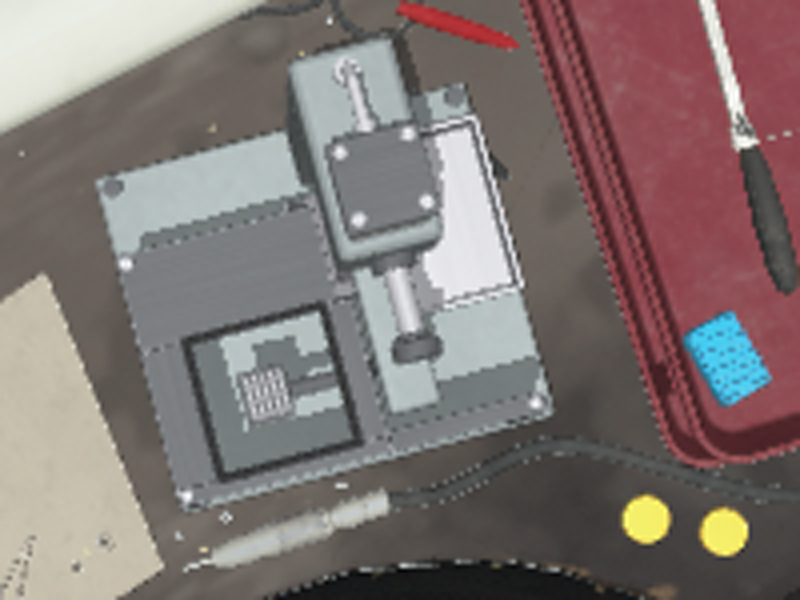

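View pics/sidec.png

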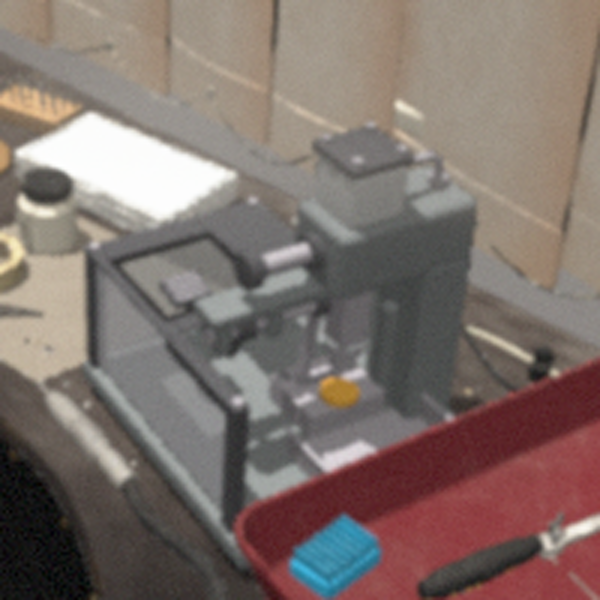

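The top crop shows the window's lip corners at (184,342), (323,303), (361,440), (221,479), the pad at (266,393), the knob at (416,347) and the cylinder top at about (328–440, 125–240). In the side view the blank is on the die, and the knob stands out in front of the head.

```bash
cat >> h.py <<'E'
def crop(u,v): return 260+u/4-.375,110+v/4-.375
E
python3 - <<'E'
from h import *
from scipy.optimize import least_squares
P=manip.camera("top")
D=P["depth"]; M=np.linalg.inv(P["world_to_cam"])
v,u=np.mgrid[0:400,0:640]
r=np.stack([u,v,np.ones_like(u)],-1)@np.linalg.inv(P["mtx"]).T*D[...,None]
W=np.concatenate([r[...,:1],-r[...,1:2],-r[...,2:],np.ones_like(r[...,:1])],-1)@M.T
reg=np.zeros(D.shape,bool);reg[110:240,275:405]=1
def blob(lo,hi,name):
    m=(reg&(D>0)&(W[...,2]>lo)&(W[...,2]<hi)).astype(np.uint8)
    n,l,st,c=cv2.connectedComponentsWithStats(m)
    k=1+st[1:,4].argmax(); X=W[l==k][:,:3]
    q=cv2.minAreaRect(X[:,:2].astype(np.float32)*1000)
    print(name,st[k,4],"z",np.median(X[:,2]).round(4),"rect mm",np.round(q[0],1),np.round(q[1],1),round(q[2],1)); return X
cyl=blob(.25,.27,"cyl");head=blob(.204,.222,"head");kn=blob(.175,.204,"knob+rod");br=blob(.155,.168,"bracket");pl=blob(.130,.1405,"plate");pad=blob(.114,.128,"pad")
c=lambda a:pxz(P,*crop(*a[:2]),a[2])
wc=[c((a,b,.1365)) for a,b in((184,342),(323,303),(361,440),(221,479))]
wc=np.array(wc);print("win c",wc.mean(0).round(4),"sides",np.linalg.norm(np.roll(wc,-1,0)-wc,axis=1).round(4))
e=wc[1]-wc[0]+wc[2]-wc[3];f=wc[0]-wc[3]+wc[1]-wc[2]
print("yaws",np.arctan2(-e[1],-e[0])-np.pi/2,np.arctan2(e[0],-e[1]),np.arctan2(f[1],f[0]))
print("pad",c((266,393,.123)).round(4),"knob",c((416,347,.19)).round(4))
s=manip.get_state();print(s["time_s"],s["eef_rot"].round(4))
for p in((182,510,.02),(553,408,.02),(465,85,.02),(97,183,.02)):print(c(p).round(4))
E
```

```text
cyl 587 z 0.2587 rect mm [638.6 121.4] [50.4 50.3] 13.3
head 772 z 0.2103 rect mm [664.2 127.8] [116.3  60. ] 13.2
knob+rod 261 z 0.194 rect mm [581.5 116.1] [65.2 57.4] 2.1
bracket 324 z 0.1593 rect mm [565.9 110.7] [83.8 30.2] 13.2
plate 2448 z 0.1338 rect mm [571.1 147.8] [150.3 216.9] 13.5
pad 170 z 0.1212 rect mm [537.8 182.7] [31.8 32.7] 13.5
win c [0.5387 0.1812 0.1365] sides [0.0828 0.0815 0.0829 0.0813]
yaws 0.24948570692555938 0.24948570692555921 0.24305415507490533
pad [0.5384 0.1849 0.123 ] knob [0.5572 0.1021 0.19  ]
1.15 [0.     0.9937 0.1122 0.    ]
[0.4728 0.2397 0.02  ]
[0.5314 0.005  0.02  ]
[0.7388 0.0539 0.02  ]
[0.6814 0.2896 0.02  ]
```

arm_command(
  rows=[
    [[0.26, -0.3, 0, 0, 0], [0.26, -0.3, 0, 0, 0], [0.26, -0.3, 0, 0, 0], [0.26, -0.3, 0, 0, 0], [0.26, -0.3, 0, 0, 0], [0.26, -0.3, 0, 0, 0], [0.26, -0.3, 0, 0, 0], [0.26, -0.3, 0, 0, 0], [0.26, -0.3, 0, 0, 0], [0.26, -0.3, 0, 0, 0], [0.26, -0.3, 0, 0, 0], [0.26, -0.3, 0, 0, 0]],
  ],
  grip_force=30,
)

```text
time_s: 2.15
tcp_pos: [0.3264, -0.2582, 0.2315]
eef_rot: [0.0, 0.994, 0.113, 0.0]
wrist_force: [-0.4, -0.6, -0.4]
gripper_width: 0.0
gripper_force: 0.0
```

arm_command(
  rows=[
    [[0.2, -0.3, 0, 0, 0], [0.2, -0.3, 0, 0, 0], [0.2, -0.3, 0, 0, 0], [0.2, -0.3, 0, 0, 0], [0.2, -0.3, 0, 0, 0], [0.2, -0.3, 0, 0, 0], [0.2, -0.3, 0, 0, 0], [0.2, -0.3, 0, 0, 0], [0.2, -0.3, 0.053, 0, 0], [0.2, -0.3, 0.053, 0, 0], [0.2, -0.3, 0.053, 0, 0], [0.2, -0.3, 0.053, 0, 0]],
  ],
)

```text
time_s: 3.15
tcp_pos: [0.454, 0.0774, 0.178]
eef_rot: [0.0, 0.994, 0.112, -0.001]
wrist_force: [0.3, -0.2, -0.0]
gripper_width: 0.004
gripper_force: 0.0
```

```bash
cat >> h.py <<'E'
H=np.array([.6642,.1278]);a=.231;X=np.array([np.cos(a),np.sin(a)]);Y=np.array([-X[1],X[0]])
def loc():
    s=manip.get_state();d=s["tcp_pos"][:2]-H;q=s["eef_rot"]
    print("t",s["time_s"],"local",(d@X).round(4),(d@Y).round(4),"z",s["tcp_pos"][2].round(4),"yaw",2*np.arctan2(q[2],q[1]),"F",s["wrist_force"].round(1))
E
python3 - <<'E'
from h import *
loc()
P=manip.camera("side");cv2.imwrite("pics/s1.png",cv2.resize(P["frame"][120:320,250:450,::-1],None,fx=3,fy=3,interpolation=2))
E
```

```text
t 3.15 local -0.2162 -0.001 z 0.178 yaw 0.22484505767858742 F [ 0.3 -0.2 -0. ]
```

View pics/s1.png

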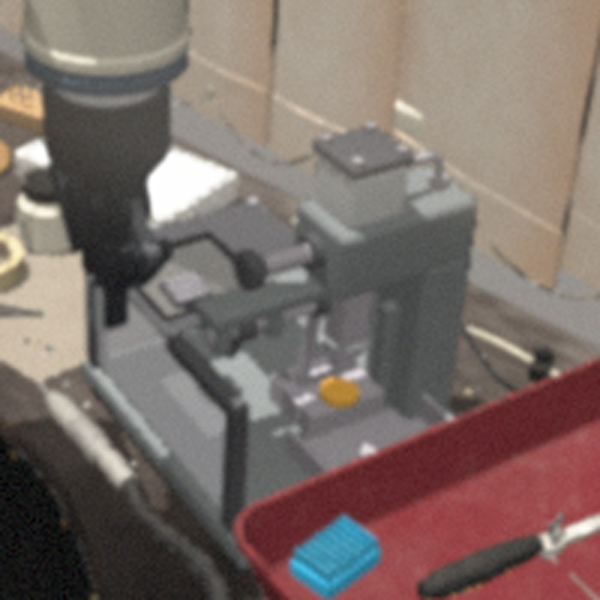

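The arm is in front of the knob with the fingers shut, the tip at about (115,320) and the knob at (250,265). The path ahead is clear, so I'll push.

arm_command(
  rows=[
    [[0.035, 0, 0, 0, 0], [0.065, 0, 0, 0, 0], [0.075, 0, 0, 0, 0], [0.08, 0, 0, 0, 0], [0.085, 0, 0, 0, 0], [0.09, 0, 0, 0, 0], [0.094, 0, 0, 0, 0], [0.097, 0, 0, 0, 0], [0.1, 0, 0, 0, 0], [0.102, 0, 0, 0, 0], [0.103, 0, 0, 0, 0], [0.103, 0, 0, 0, 0]],
  ],
)

```text
time_s: 4.2
tcp_pos: [0.5545, 0.1012, 0.1783]
eef_rot: [-0.0, 0.994, 0.112, 0.0]
wrist_force: [-0.7, -1.0, 0.5]
gripper_width: -0.005
gripper_force: 0.3
```

```bash
python3 -c "
from h import *
loc()"
```

```text
t 4.2 local -0.1129 -0.0008 z 0.1783 yaw 0.22490342259018276 F [-0.7 -1.   0.5]
```

arm_command(
  rows=[
    [[0.001, 0, 0, 0, 0], [0.002, 0, 0, 0, 0], [0.003, 0, 0, 0, 0], [0.004, 0, 0, 0, 0]],
  ],
)

```text
time_s: 4.53
tcp_pos: [0.5581, 0.1021, 0.1782]
eef_rot: [-0.0, 0.994, 0.112, -0.0]
wrist_force: [-11.1, -3.3, 4.6]
gripper_width: 0.002
gripper_force: 6.2
```

arm_command(
  rows=[
    [[0.001, 0, 0, 0, 0], [0.002, 0, 0, 0, 0], [0.003, 0, 0, 0, 0]],
  ],
)

```text
time_s: 4.78
tcp_pos: [0.5582, 0.1021, 0.1781]
eef_rot: [0.0, 0.994, 0.112, -0.003]
wrist_force: [-29.0, -9.0, 22.9]
gripper_width: 0.0
gripper_force: 15.1
```

arm_command(
  rows=[
    [[-0.02, 0, 0, 0, 0], [-0.055, 0, 0, 0, 0], [-0.055, 0, -0.04, 0, 0], [-0.055, -0.035, -0.06, 0, 0], [-0.055, -0.07, -0.06, 0, 0], [-0.055, -0.085, -0.06, 0, 0], [-0.055, -0.085, -0.06, 0, 0], [-0.055, -0.085, -0.06, 0, 0]],
  ],
)

```text
time_s: 5.45
tcp_pos: [0.4888, 0.174, 0.2384]
eef_rot: [-0.0, 0.994, 0.113, 0.0]
wrist_force: [0.6, 0.0, 0.6]
gripper_width: -0.006
gripper_force: 0.0
```

```bash
python3 - <<'E'
from h import *
loc()
P=manip.camera("top");cv2.imwrite("pics/t2.png",cv2.resize(P["frame"][110:260,260:460,::-1],None,fx=4,fy=4,interpolation=2))
D=P["depth"]
pts=np.array([[u,v,*px2w(P,u,v,D[v,u])] for v in range(170,215) for u in range(340,380) if D[v,u]>0])
k=pts[(pts[:,4]>.18)&(pts[:,4]<.206)];d=k[:,2:4]-H;lx=d@X;ly=d@Y;m=abs(ly)<.02
print("knob front local x",np.sort(lx[m])[:6].round(4), "rows at front")
E
```

```text
t 5.45 local -0.1602 0.0852 z 0.2384 yaw 0.22661663907582677 F [0.6 0.  0.6]
knob front local x [-0.0699 -0.0677 -0.0666 -0.0663 -0.0658 -0.0657] rows at front
```

View pics/t2.png

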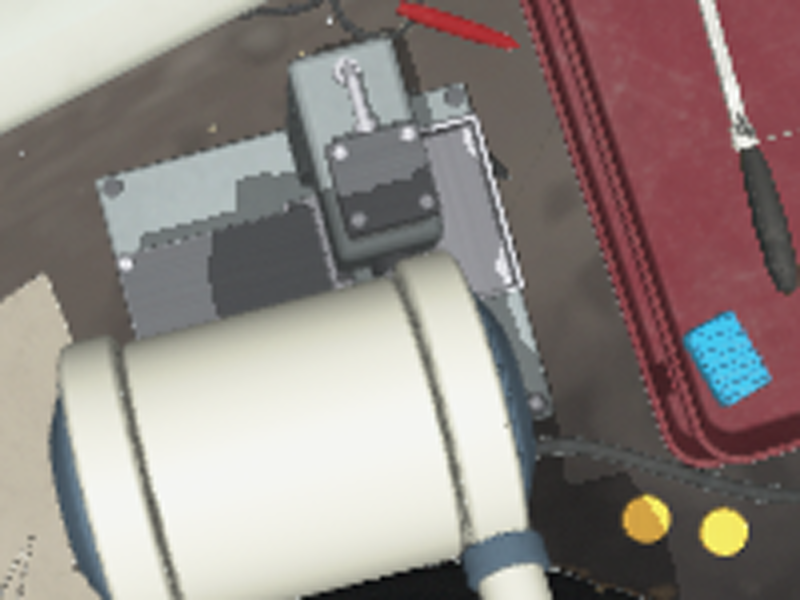

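The wrist covers the knob in the top view, so I'll check it from the side once the tool is above the window.

arm_command(
  rows=[
    [[0.03, 0.001, 0, 0, 0], [0.05, 0.001, 0, 0, 0], [0.05, 0.001, 0.03, 0, 0], [0.05, 0.001, 0.06, 0, 0], [0.05, 0.001, 0.08, 0, 0], [0.05, 0.001, 0.08, 0, 0], [0.05, 0.001, 0.08, 0, 0]],
  ],
)

```text
time_s: 6.08
tcp_pos: [0.5376, 0.1825, 0.1578]
eef_rot: [0.0, 0.994, 0.112, -0.001]
wrist_force: [0.0, -0.1, -0.1]
gripper_width: -0.002
gripper_force: 0.0
```

```bash
python3 - <<'E'
from h import *
loc()
P=manip.camera("side");cv2.imwrite("pics/s2.png",cv2.resize(P["frame"][140:290,270:420,::-1],None,fx=4,fy=4,interpolation=2))
for r in manip.look_for(P,"bolt_end")[:2]:
    p=pxz(P,*r["xy"],.188);print(r,(p[:2]-H)@X,(p[:2]-H)@Y)
E
```

```text
t 6.0833 local -0.1107 0.0823 z 0.1578 yaw 0.22377229797496256 F [ 0.  -0.1 -0.1]
{'xy': [343.6, 206.2], 'score': 0.61} -0.08576631237371322 0.002064524738393422
{'xy': [348.4, 225.9], 'score': 0.52} -0.11370942020483442 -0.0598396657706744
```

View pics/s2.png

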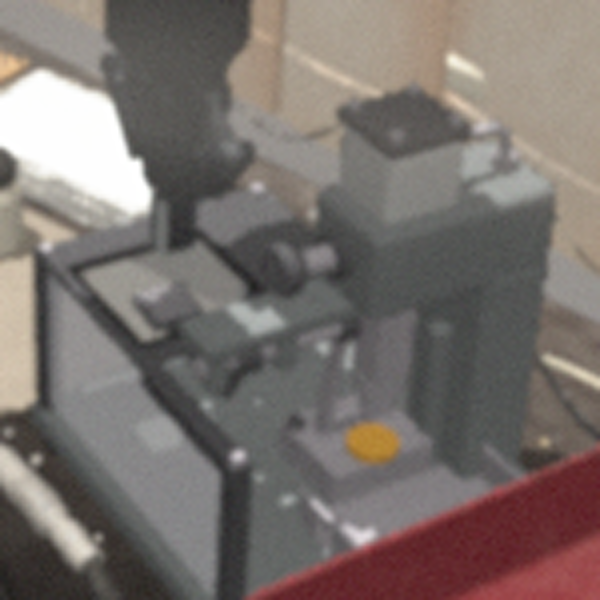

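```bash
python3 - <<'E'
from h import *
P=manip.camera("side")
for lx in(-.12,-.115,-.103,-.098,-.088):
    p=np.append(H+lx*X,.188);q=w2c(p,P);print(lx,q.round(1),((q-[270,140])*4+1.5).round(0))
g=cv2.imread("pics/side0.png");n=P["frame"][...,::-1].copy()
A=g[190:230,315:375];B=n[190:230,315:375]
t=g[196:222,325:342]  # knob template from the first picture
for im in(g,n):
    r=cv2.matchTemplate(im[180:240,310:375],t,5);i=np.unravel_index(r.argmax(),r.shape);print(i[1]+310,i[0]+180,r.max())
E
```

```text
-0.12 [329.6 211.1] [240. 286.]
-0.115 [331.7 210.4] [248. 283.]
-0.103 [336.9 208.9] [269. 277.]
-0.098 [339.  208.3] [277. 275.]
-0.088 [343.2 207. ] [294. 269.]
325 196 1.0
334 195 0.7123035
```

The template match puts the knob about 9 px (21 mm) further in. That agrees with the firm stop I felt, so the bolt is fully in and I'll press the lever.

arm_command(
  rows=[
    [[0, -0.001, 0.015, 0, 0], [0, -0.001, 0.028, 0, 0], [0, -0.001, 0.033, 0, 0], [0, -0.001, 0.037, 0, 0], [0, -0.001, 0.041, 0, 0], [0, -0.001, 0.045, 0, 0], [0, -0.001, 0.049, 0, 0], [0, -0.001, 0.053, 0, 0], [0, -0.001, 0.055, 0, 0], [0, -0.001, 0.055, 0, 0]],
  ],
)

```text
time_s: 7.07
tcp_pos: [0.5381, 0.1843, 0.1035]
eef_rot: [0.0, 0.994, 0.112, 0.001]
wrist_force: [1.2, -2.4, 6.0]
gripper_width: -0.002
gripper_force: 3.1
```

arm_command(
  rows=[
    [[0, 0, 0.001, 0, 0], [0, 0, 0.002, 0, 0], [0, 0, 0.002, 0, 0]],
  ],
)

```text
time_s: 7.32
tcp_pos: [0.5382, 0.1844, 0.1018]
eef_rot: [0.0, 0.994, 0.112, 0.001]
wrist_force: [1.0, -3.3, 6.9]
gripper_width: 0.001
gripper_force: 3.3
```

arm_command(
  rows=[
    [[0, 0, 0.001, 0, 0], [0, 0, 0.002, 0, 0], [0, 0, 0.002, 0, 0]],
  ],
)

```text
time_s: 7.57
tcp_pos: [0.5383, 0.1844, 0.0998]
eef_rot: [0.0, 0.994, 0.112, 0.001]
wrist_force: [1.1, -4.0, 7.3]
gripper_width: 0.002
gripper_force: 3.5
```

arm_command(
  rows=[
    [[0, 0, 0.001, 0, 0], [0, 0, 0.002, 0, 0], [0, 0, 0.002, 0, 0]],
  ],
)

```text
time_s: 7.82
tcp_pos: [0.5383, 0.1845, 0.0978]
eef_rot: [-0.0, 0.994, 0.112, 0.001]
wrist_force: [1.2, -2.8, 8.4]
gripper_width: -0.0
gripper_force: 3.6
```

arm_command(
  rows=[
    [[0, 0, 0.001, 0, 0], [0, 0, 0.002, 0, 0], [0, 0, 0.003, 0, 0], [0, 0, 0.003, 0, 0]],
  ],
)

```text
time_s: 8.15
tcp_pos: [0.5385, 0.1842, 0.0954]
eef_rot: [0.0, 0.994, 0.112, 0.001]
wrist_force: [-0.1, -5.1, 19.1]
gripper_width: 0.001
gripper_force: 8.7
```

```bash
python3 - <<'E'
from h import *
loc()
P=manip.camera("side");cv2.imwrite("pics/s3.png",cv2.resize(P["frame"][140:290,270:420,::-1],None,fx=4,fy=4,interpolation=2))
E
```

```text
t 8.15 local -0.1095 0.0837 z 0.0954 yaw 0.22488355029096505 F [-0.1 -5.1 19.1]
```

View pics/s3.png

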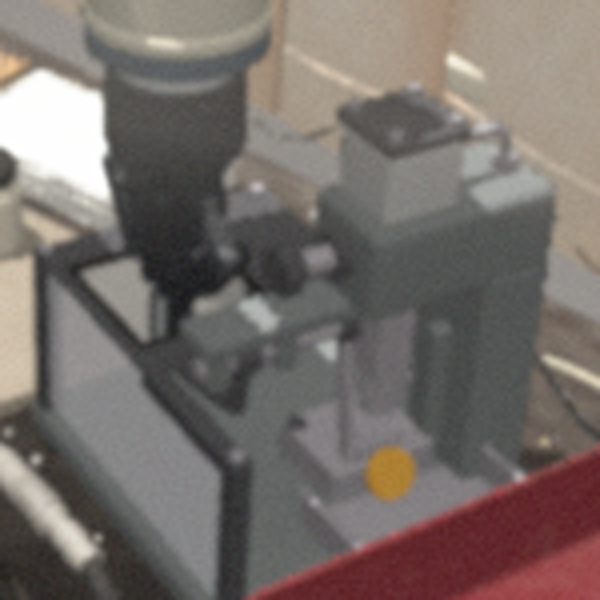

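The force jumped to 19 N, so the lever is at its stop. The blank at (390,472) is tipping off the die into the tray. I'll hold briefly, then look again.

arm_command(
  rows=[
    [[0, 0, 0.001, 0, 0], [0, 0, 0.001, 0, 0], [0, 0, 0.001, 0, 0], [0, 0, 0.001, 0, 0], [0, 0, 0.001, 0, 0], [0, 0, 0.001, 0, 0]],
  ],
)

```text
time_s: 8.7
tcp_pos: [0.5385, 0.1841, 0.095]
eef_rot: [0.0, 0.994, 0.112, 0.001]
wrist_force: [-3.8, -8.3, 26.2]
gripper_width: -0.0
gripper_force: 12.6
```

```bash
python3 - <<'E'
from h import *
loc()
P=manip.camera("side");cv2.imwrite("pics/s4.png",cv2.resize(P["frame"][140:290,270:420,::-1],None,fx=4,fy=4,interpolation=2))
E
```

```text
t 8.7 local -0.1094 0.0836 z 0.095 yaw 0.22495119818374879 F [-3.8 -8.3 26.2]
```

View pics/s4.png

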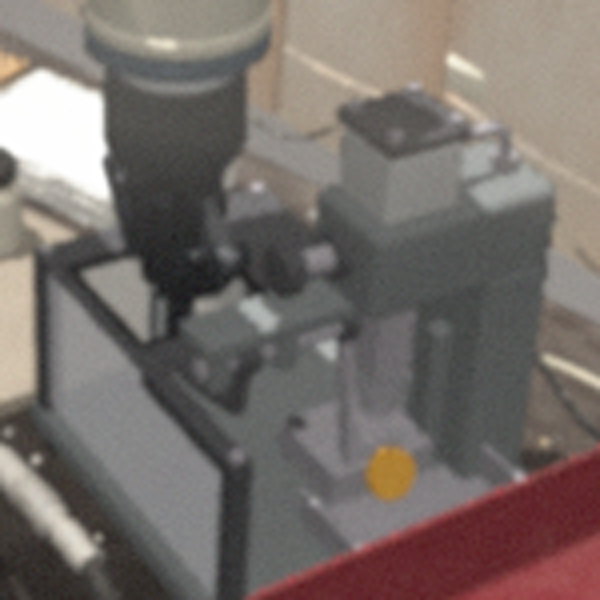

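The blank is off the die, but it seems to be leaning on the die's edge. I'll let the lever up and measure it.

arm_command(
  rows=[
    [[0, 0, -0.006, 0, 0], [0, 0, -0.012, 0, 0], [0, 0, -0.018, 0, 0], [0, 0, -0.024, 0, 0], [0, 0, -0.03, 0, 0], [0, 0, -0.05, 0, 0], [0, 0, -0.07, 0, 0], [0, 0, -0.07, 0, 0]],
  ],
)

```text
time_s: 9.42
tcp_pos: [0.5389, 0.1847, 0.1667]
eef_rot: [-0.0, 0.994, 0.112, 0.002]
wrist_force: [0.9, 0.8, 0.5]
gripper_width: 0.002
gripper_force: 0.0
```

```bash
cat > b.py <<'E'
from h import *
loc()
P=manip.camera("side");F=P["frame"].astype(int);D=P["depth"]
m=(F[...,0]-F[...,2]>70)&(F[...,1]-F[...,2]>30);m[:240]=0;m[280:]=0;m[:,:350]=0;m[:,380:]=0
v,u=np.nonzero(m&(D>0));p=np.array([px2w(P,a,b,D[b,a]) for a,b in zip(u,v)]);c=p.mean(0)
n=np.linalg.svd(p-c)[2][2];d=p[:,:2]-H
print(len(p),"c",c.round(4),"local",((c[:2]-H)@X).round(4),((c[:2]-H)@Y).round(4),"z",np.percentile(p[:,2],[2,98]).round(4),"ly",np.percentile(d@Y,[2,98]).round(4),"n local",(n[:2]@X).round(2),(n[:2]@Y).round(2),n[2].round(2))
# press section through tray/die at blank's lx offset
cx=(c[:2]-H)@X
for ly in np.arange(-.09,.02,.01):
    o=[]
    for off in(.03,-.03):
        o.append(off)
cv2.imwrite("pics/blank.png",cv2.resize(P["frame"][220:295,325:425,::-1],None,fx=8,fy=8,interpolation=2))
E
python3 b.py
```

```text
t 9.4167 local -0.1089 0.0841 z 0.1667 yaw 0.2248272635326512 F [0.9 0.8 0.5]
119 c [0.6396 0.1034 0.0467] local -0.0295 -0.0181 z [0.0347 0.0581] ly [-0.0251 -0.0114] n local 0.02 0.89 -0.46
```

View pics/blank.png

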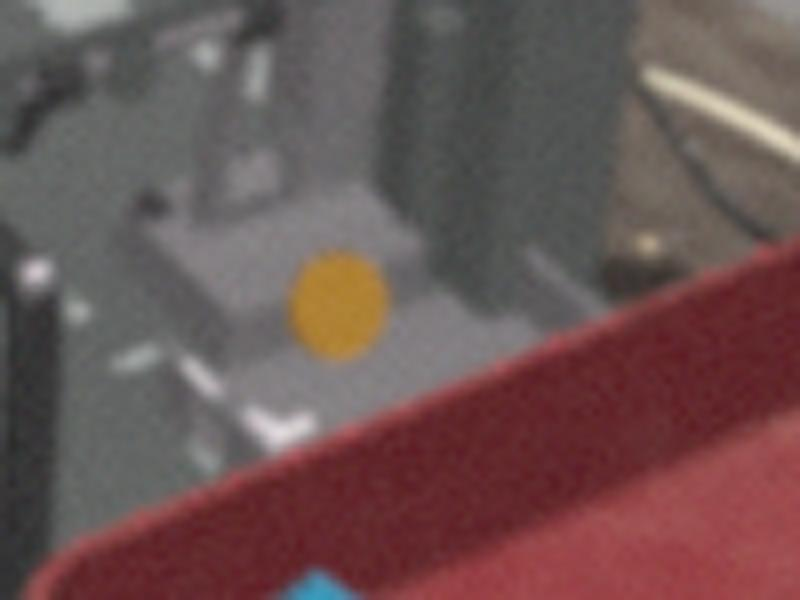

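```bash
python3 - <<'E'
from h import *
P=manip.camera("side")
f=lambda u,v,z:((pxz(P,u,v,z)[:2]-H)@X.T if 0 else [((pxz(P,u,v,z)[:2]-H)@X).round(4),((pxz(P,u,v,z)[:2]-H)@Y).round(4)])
print("kicker down",f(270+346/4,140+458/4,.053))
print("die right edge", f(325+235/8,220+320/8,.05), f(325+425/8,220+255/8,.05))
print("tray floor/die foot", f(325+240/8,220+360/8,.03))
T=manip.camera("top")
for r in manip.look_for(P,"tray_floor")[:2]: print(r,f(*r["xy"],.03))
E
```

```text
kicker down [np.float64(-0.0477), np.float64(-0.0041)]
die right edge [np.float64(-0.06), np.float64(-0.0148)] [np.float64(0.0022), np.float64(-0.0158)]
tray floor/die foot [np.float64(-0.0537), np.float64(-0.0102)]
{'xy': [368.8, 264.9], 'score': 0.93} [np.float64(-0.0266), np.float64(-0.0241)]
```

The blank stands on the tray floor, leaning about 60° on the die block. A second, brisker stroke of the lever is harmless and may knock it flat.

arm_command(
  rows=[
    [[0, 0, 0.02, 0, 0], [0, 0, 0.036, 0, 0], [0, 0, 0.056, 0, 0], [0, 0, 0.0715, 0, 0], [0, 0, 0.0725, 0, 0], [0, 0, 0.0725, 0, 0], [0, 0, 0.06, 0, 0], [0, 0, 0.045, 0, 0], [0, 0, 0.03, 0, 0], [0, 0, 0, 0, 0], [0, 0, 0, 0, 0]],
  ],
)

```text
time_s: 10.53
tcp_pos: [0.539, 0.1848, 0.1667]
eef_rot: [-0.0, 0.994, 0.112, 0.002]
wrist_force: [1.4, 0.2, 0.9]
gripper_width: 0.001
gripper_force: 0.0
```

```bash
python3 b.py
```

```text
t 10.5333 local -0.1088 0.0842 z 0.1667 yaw 0.22485681463489499 F [1.4 0.2 0.9]
80 c [0.6409 0.0936 0.0499] local -0.0305 -0.0279 z [0.0367 0.0605] ly [-0.0307 -0.0246] n local -0.04 -1.0 -0.08
```

arm_command(
  rows=[
    [[0, 0, -0.03, 0, 0], [0, 0, -0.06, 0, 0], [0, 0, -0.06, 0, 0], [0, 0, -0.06, 0, 0], [0, 0, -0.06, 0, 0], [0, 0, -0.06, 0, 0]],
  ],
)

```text
time_s: 11.08
tcp_pos: [0.5366, 0.1842, 0.2216]
eef_rot: [0.0, 0.994, 0.112, -0.001]
wrist_force: [-1.2, -0.2, 0.2]
gripper_width: -0.003
gripper_force: 0.0
```

```bash
python3 b.py
```

```text
t 11.0833 local -0.1113 0.0842 z 0.2216 yaw 0.22479508076992877 F [-1.2 -0.2  0.2]
80 c [0.641  0.0938 0.0497] local -0.0304 -0.0278 z [0.0354 0.0612] ly [-0.0308 -0.0241] n local -0.02 -1.0 -0.09
```

View pics/blank.png

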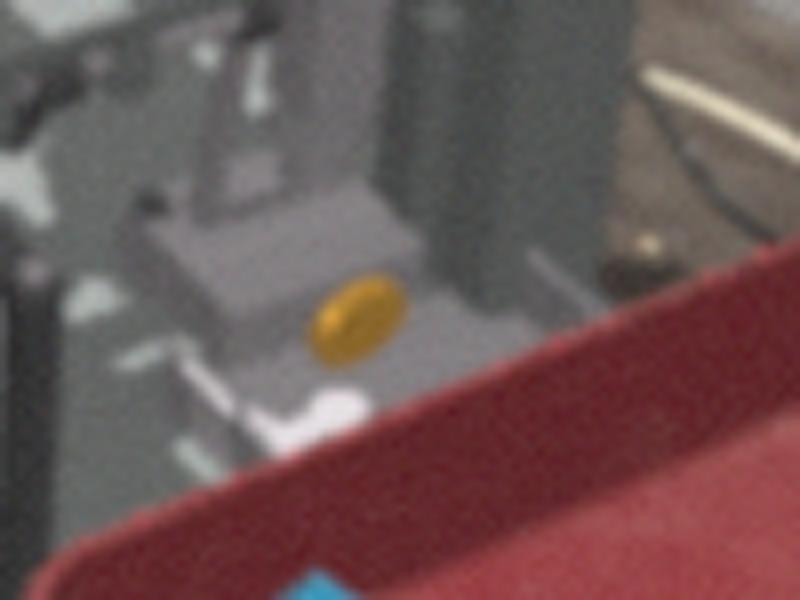

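The blank now stands still on its edge, wholly inside the tray and clear of the die: (358,320) in the crop, about 12 mm out from the die block. It did not move between the last two looks. I'll withdraw.

arm_command(
  rows=[
    [[-0.03, 0, -0.02, 0, 0], [-0.06, 0, -0.03, 0, 0], [-0.09, 0, -0.03, 0, 0], [-0.11, 0, -0.03, 0, 0], [-0.11, 0, -0.03, 0, 0], [-0.11, 0, -0.03, 0, 0], [-0.11, 0, -0.03, 0, 0], [-0.11, 0, -0.03, 0, 0]],
  ],
)

```text
time_s: 11.8
tcp_pos: [0.431, 0.1601, 0.2529]
eef_rot: [-0.0, 0.994, 0.112, -0.0]
wrist_force: [0.2, -0.1, 0.5]
gripper_width: -0.001
gripper_force: 0.0
```

```bash
python3 b.py; python3 - <<'E'
from h import *
P=manip.camera("top")
for t,z in(("lever_pad",.123),("bolt_end",.188)):
    for r in manip.look_for(P,t)[:2]:
        u,v=r["xy"];print(t,r,px2w(P,u,v,P["depth"][int(v),int(u)]).round(3))
print(manip.close_job())
E
```

```text
t 11.8 local -0.2196 0.0848 z 0.2529 yaw 0.22471095215964684 F [ 0.2 -0.1  0.5]
78 c [0.6408 0.0935 0.05  ] local -0.0306 -0.028 z [0.0361 0.061 ] ly [-0.0313 -0.025 ] n local -0.01 -1.0 -0.08
lever_pad {'xy': [329.6, 209.4], 'score': 0.62} [0.535 0.177 0.12 ]
bolt_end {'xy': [339.2, 179.6], 'score': 0.72} [0.602 0.153 0.135]
the job is handed in; nothing more can be done
None
```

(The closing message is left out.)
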